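# Lay out the dead-load compression test

### The arm

A 6-joint arm with a two-finger parallel gripper is mounted at the origin on a cart in front of the work surface, level with it; the furniture and walls round the work are solid. World frame = base frame: x ahead of the robot, y to its left, z up, the work surface at z = 0. Lengths are in m, angles in rad, forces in N, time in s.
With the tool pointing down it reaches from about 0.35 to 0.875 m from the base axis. Payload 4.2 kg.
Tool frame: the origin (TCP) lies between the finger pads; the fingertips stand 14 mm ahead of it and the grasp point (between the pads) lies 5 mm behind it (tcp_to_tips is the distance from the TCP to the fingertips, in m); z points along the fingers, y is the line along which they close (so a half turn about z gives the same grasp; the last joint's range is limited). The gripper opens to 85 mm and grips with 20 to 120 N. Pads are 22 mm wide; open, the fingers measure 114 mm over their backs; the gripper's body (76 mm by 85 mm) begins 54 mm behind the grasp point. The pads swing forward as they close: fully open they stand 13 mm farther back than shut.
Start: joints at [1.59, 0.385, 0.008, 0, -1.194, -0.259], TCP at [0.148, 0.607, 0.245] pointing down, gripper open.
Joint ranges: [-3.14, 3.14], [-1.21, 2.06], [-1.07, 1.41], [-3.16, 2.05], [-2.99, -0.16], [-3.1, 3.1]. Speed limits (rad/s): [2.79, 2.79, 3.14, 3.14, 3.14, 3.14].

### API

Orientations are given as a unit quaternion [x, y, z, w].
In Python, from rig import observe, capture, job_done, tcp_to_tips gives the robot as it stands.
- The arm moves only by the shell command python3 -m handwheel 'ROWS'. ROWS is a JSON object of lists of equal length, an entry for each row: "offset": the shift along the tool's x, y, z in cm, a list of three; "spin": the turn about the tool's z in rad; "jaw": the closure in counts, from 0 (fully open) to 255 (shut). A call has 1 to 5 rows; each row is the pose to reach, as a shift and turn from the pose commanded when the call began, along the tool's axes at that moment; what a row does not reach only later rows make up. A row lasts 1/10 s, in which the tool goes at most 50 mm and 8.59 degrees, less where a joint would pass 70% of its speed; a pose out of reach is approached as far as the arm can. A call with a gripper value outside its range is refused whole. The fingers move at their own pace and stop on an object; the grip force is fixed at half the most. Time passes only in rows, so rows that repeat a pose let the fingers close. It gives the time, the measured TCP pose, the force, the opening and the grip force at its end, in the units of the state.
- observe(): the state, without advancing time (a new reading comes with each control period).
- capture(name): name is "scene" or "top"; returns a dict with "img" (480x640x3 uint8, red, green, blue), "camera_matrix" (3x3 intrinsics, pixels), "k1" (the pictures are not rectified: a ray, as slopes to the right and down, at radius r is drawn at 1 + k1 r^2 times it, then the intrinsics apply), "extrinsics" (4x4, takes a point from camera to world coordinates). Camera axes: x right, y up, looking along -z (the intrinsics and any distortion apply to the point x, -y, -z); pixel columns grow to the right and rows downward; lengths in m; the calibration is good to about 2 mm. A picture is of the moment at which its call begins. There is no depth.
- job_done(): hands the job in; it is judged then, once.
The state is a dict: "time": time; "q": joint angles; "joint_vel": joint speeds; "tau": joint torques, N m; "ee_pos": TCP position; "eef_rot": TCP orientation; "contact_force": force on the tool from outside, world axes, zero at the start; "wrist_torque": the same for the moment, N m; "opening": opening from 0.0 (shut) to 1.0 (fully open); "finger_force": force on a finger pad.
Only numpy, scipy, OpenCV 4.12 (cv2) and the standard library are available. Lean on these libraries where they do the work, as an engineer would, in place of code of your own. Each camera call takes 0.05 s, during which the arm holds its last target. There are 200 camera calls.

### The job

Lay out the two dead-load compression stacks on the grey board: the larger rubber button centred on the larger steel platen with the wide weight centred on top of it, and the smaller button centred on the smaller platen with the narrow weight centred on top of it, both weights knob up. Lay the dial thickness gauge, dial up, on the board between the two stacks, centred inside the black frame with its length along the board (dial towards either stack). Leave the reagent bottle and the calculator where they are.

Things in the scene. Friction and masses are not known exactly. Their poses are not given: they have to be found in the camera images.
- board: Fixed light grey base board of the rig lying on the bench, 125 x 380 mm, 8 mm thick, with a thin flat black rectangular frame line painted on its middle (inside about 86 x 127 mm, not raised). Origin: centre of its underside; x across its 125 mm depth, y along its 380 mm length, z up.
- platen_large: Larger of two fixed round flat steel platens on the board, diameter 100 mm, 12 mm high, with a turned line near its rim; centred 135 mm from the board's centre along the board's length, at one end or the other. Origin: centre of its underside, on the board's top (8 mm above the bench), z up; its flat top is 20 mm above the bench.
- platen_small: Smaller fixed round flat steel platen, diameter 68 mm, 12 mm high, at the opposite end of the board, 135 mm from its centre. Origin: centre of its underside, on the board's top (8 mm above the bench), z up; its flat top is 20 mm above the bench.
- button_large: Larger of two loose black rubber test buttons (flat, firm discs; treat as rigid), diameter 48 mm, 16 mm thick, about 35 g. Origin: centre of its underside, z up.
- button_small: Smaller loose black rubber test button, diameter 32 mm, 16 mm thick, about 20 g. Origin: centre of its underside, z up.
- weight_wide: Loose wide round steel dead weight, about 0.55 kg: disc of diameter 70 mm, 18 mm high, with an upright round grip knob of diameter 24 mm, 32 mm high, on the middle of its top (50 mm in all). Origin: centre of its flat underside, z up.
- weight_narrow: Loose narrow round steel dead weight, about 0.38 kg: cylinder of diameter 44 mm, 30 mm high, with an upright round grip knob of diameter 24 mm, 32 mm high, on the middle of its top (62 mm in all). Origin: centre of its flat underside, z up.
- gauge: Loose hand-held dial thickness gauge lying on its back, 68 x 113 x 18 mm, about 0.2 kg: a round dial case of diameter 58 mm, 18 mm high, standing on the surface, centred at x -5 mm, y +28 mm of its frame, and from it a black forked frame reaching to y -57 mm, between 3 and 13 mm above the surface. It can be taken across the dial case. Origin: middle of its outline at the underside; y along its 113 mm length towards the dial, z up.
- reagent_bottle: Bystander: small clear reagent bottle with a white cap, diameter 46 mm, 71 mm high. Origin: centre of its underside. Leave it alone.
- pocket_calculator: Bystander: desk calculator, 150 x 107 x 26 mm. Origin: centre of its underside. Leave it alone.
There are look-alikes about, which are no part of the job. Leave any brown or green look-alike of the weight_narrow alone. Leave any blue look-alike of the button_large alone.

How it is judged:
By the outcome, as a careful person would: the job done as asked, in the order asked, and still so for the second after the job is handed in, with the robot touching nothing.
It also fails if it takes over 118 s, if anything falls off the work surface, if the arm or the gripper's body presses on something with over 40 N, if the wrist force passes 120 N, or if a joint passes its speed limit or range.

## Working session

There is one attempt and no reset: what is moved stays moved. The work goes in short steps, Python scripts to look and compute and a shell command to move; the robot and the scene stay as the last step left them, time stands still between calls to the robot, and variables do not carry over. Pictures are saved under pics/ and viewed, at most 14 in all, crops included, and the job is handed in when it is done.

```bash
ls; mkdir -p pics; python3 - <<'E'
from rig import observe, capture, tcp_to_tips
import cv2,numpy as np,pickle
print(tcp_to_tips, observe())
for n in("scene","top"):
    c=capture(n); cv2.imwrite(f"pics/{n}0.png",c["img"][:,:,::-1]); pickle.dump(c,open(f"{n}.pkl","wb"))
    print(n,c["camera_matrix"],c["k1"],c["extrinsics"])
E
```

```text
pics
0.014 {'time': 0.0, 'q': array([ 1.58963319e+00,  3.85595833e-01,  6.61727865e-03, -5.11824820e-04,
       -1.19401190e+00, -2.58617380e-01]), 'joint_vel': array([ 0.00010652, -0.00224881, -0.00033438, -0.00103004, -0.00081209,
       -0.00012916]), 'tau': array([ 3.44057644e-04, -3.92283154e+01,  1.88396269e+01,  4.18603912e+00,
       -4.68648796e-03,  4.55677224e-06]), 'ee_pos': array([0.14826581, 0.6065832 , 0.2441926 ]), 'eef_rot': array([ 9.92809845e-01, -1.19696919e-01, -8.38671468e-05,  1.11941754e-03]), 'contact_force': array([ 0.3067237 , -1.10768787, -1.21807986]), 'wrist_torque': array([ 0.00195336, -0.01366607, -0.05659625]), 'finger_force': 0.0, 'opening': 1.0008659110338127}
scene [[497.76266545   0.         319.68143105]
 [  0.         497.76266545 243.05119347]
 [  0.           0.           1.        ]] -0.08659111575466823 [[ 0.44633932  0.49633951 -0.74459943 -0.34370325]
 [-0.89481487  0.25625107 -0.36557042 -0.4035489 ]
 [ 0.00935735  0.82944709  0.5585069   0.70074171]
 [ 0.          0.          0.          1.        ]]
top [[452.89454406   0.         321.71952391]
 [  0.         452.89454406 237.56547747]
 [  0.           0.           1.        ]] 0.02096913842210047 [[ 2.20297490e-03  9.82602753e-01 -1.85706694e-01  2.95986720e-01]
 [-9.99997455e-01  2.07419395e-03 -8.87747257e-04  9.94707868e-03]
 [-4.87111198e-04  1.85708177e-01  9.82604822e-01  1.15926775e+00]
 [ 0.00000000e+00  0.00000000e+00  0.00000000e+00  1.00000000e+00]]
```

View pics/top0.png

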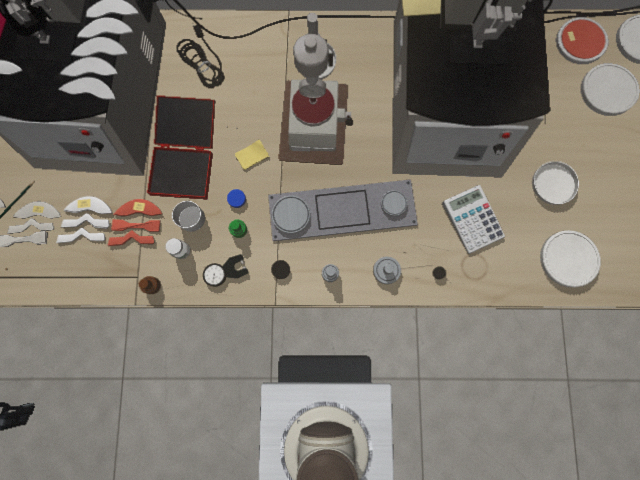

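View pics/scene0.png

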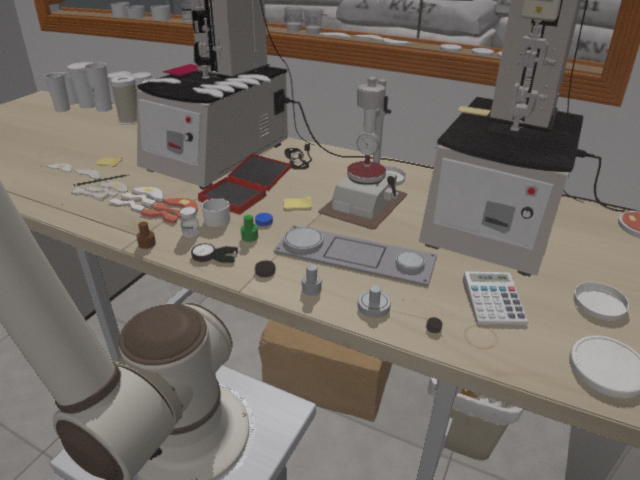

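The top view shows the board at (343,210) with its large platen at (291,215) and small platen at (395,205). The gauge is at (225,272), the large button at (281,270), the narrow weight at (331,273), the wide weight at (387,270) and the small button at (439,273). The scene view agrees. The look-alikes (blue, green, brown) are on the left.

```bash
cat > h.py <<'E'
import cv2,numpy as np,pickle
def ray(c,uv):
    K=c["camera_matrix"];d=(np.asarray(uv,float).reshape(-1,2)-[K[0,2],K[1,2]])/K[0,0]
    s=d.copy()
    for _ in range(20): s=d/(1+c["k1"]*(s**2).sum(1,keepdims=True))
    E=c["extrinsics"]; r=np.c_[s[:,0],-s[:,1],-np.ones(len(s))]@E[:3,:3].T
    return E[:3,3],r
def onz(c,uv,z):
    o,r=ray(c,uv); return (o+r*((z-o[2])/r[:,2])[:,None])[:,:2]
def proj(c,P):
    E=c["extrinsics"];p=(np.asarray(P,float).reshape(-1,3)-E[:3,3])@E[:3,:3]
    s=np.c_[p[:,0],-p[:,1]]/-p[:,2:]; s=s*(1+c["k1"]*(s**2).sum(1,keepdims=True))
    K=c["camera_matrix"]; return s*K[0,0]+[K[0,2],K[1,2]]
def crop(c,x0,y0,x1,y1,f,name):
    cv2.imwrite(name,cv2.resize(c["img"][y0:y1,x0:x1,::-1],None,fx=f,fy=f,interpolation=cv2.INTER_CUBIC))
def blobs(c,win,mask_fn,amin=30):
    x0,y0,x1,y1=win; m=mask_fn(c["img"][y0:y1,x0:x1].astype(int)).astype(np.uint8)
    n,l,st,ce=cv2.connectedComponentsWithStats(m)
    return [(ce[i]+[x0,y0],st[i,4],(l==i)) for i in range(1,n) if st[i,4]>amin]
E
python3 - <<'E'
from h import *
t=pickle.load(open("top.pkl","rb"));s=pickle.load(open("scene.pkl","rb"))
crop(t,195,175,455,295,3,"pics/t1.png")
crop(s,180,215,450,345,2.9,"pics/s1.png")
dark=lambda a:a.max(2)<75
for nm,c,w in(("bl top",t,(265,258,297,285)),("bl sc",s,(250,258,280,280)),("bs top",t,(428,262,450,284)),("bs sc",s,(422,315,446,335)),("gauge",t,(200,252,250,290))):
    for ce,a,m in blobs(c,w,dark): print(nm,ce,a,onz(c,ce,.016 if c is t else .010))
E
```

```text
bl top [280.42965779 269.48669202] 263 [[0.42949429 0.11545542]]
bl sc [264.88803089 268.71814672] 259 [[0.42434314 0.11358384]]
bs top [438.93333333 272.625     ] 120 [[ 0.42248821 -0.28552071]]
bs sc [433.84615385 325.12087912] 182 [[ 0.41790956 -0.28776311]]
gauge [229.8705036  269.35731415] 417 [[0.42960439 0.24347554]]
```

View pics/t1.png

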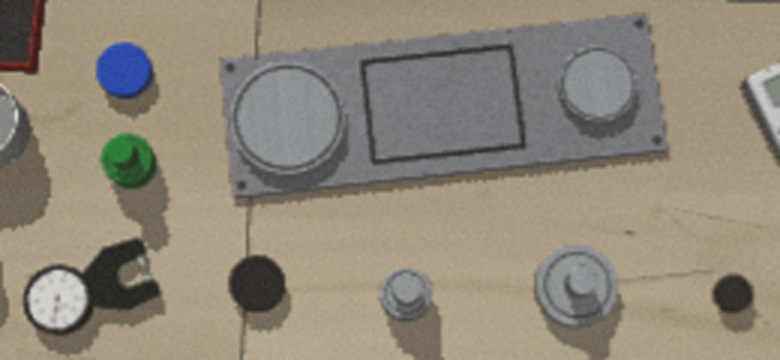

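View pics/s1.png

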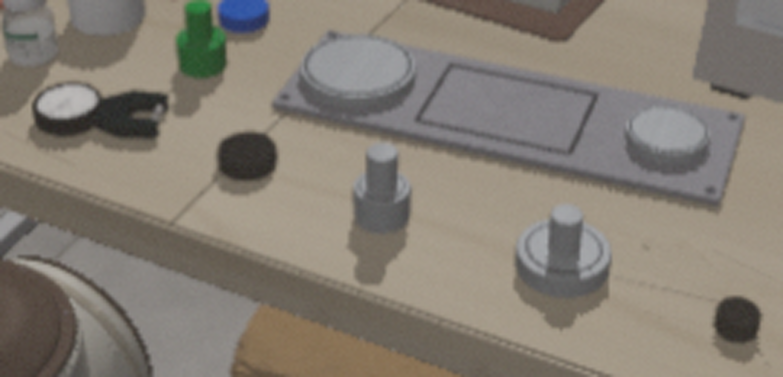

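The crops show these centres in full-frame pixels: large platen (291,214), small platen (394,203), frame (343,210), gauge dial (214,275) with its fork to the right, narrow weight (331,273) and wide weight (387,270). I'll square the tool to the world axes while measuring.

```bash
python3 -m handwheel '{"offset":[[0,0,0],[0,0,0],[0,0,0]],"spin":[-0.12,-0.24,-0.24],"jaw":[0,0,0]}'
python3 - <<'E'
from h import *
from rig import observe
t=pickle.load(open("top.pkl","rb"));s=pickle.load(open("scene.pkl","rb"))
def mid(c,ce,z): return onz(c,ce,z)[0].round(4)
# frame line -> board
for ce,a,m in blobs(t,(308,185,378,235),lambda a:a.max(2)<85,60):
    p=np.argwhere(m)[:,::-1]+[308,185]; w=onz(t,p,.008)
    r=cv2.minAreaRect((w*1000).astype(np.float32)); print("frame",a,r)
# board holes/edges: board mask
sat=lambda a:(a.max(2)-a.min(2))
bl=blobs(t,(262,172,425,248),lambda a:(sat(a)<28)&(a.max(2)>60),2000)
for ce,a,m in bl:
    p=np.argwhere(m)[:,::-1]+[262,172]; print("board",a,cv2.minAreaRect((onz(t,p,.008)*1000).astype(np.float32)))
for nm,w in(("narrow",(316,258,348,286)),("wide",(368,252,406,288))):
    for ce,a,m in blobs(t,w,lambda a:(sat(a)<25)&(a.max(2)>85),40):
        p=np.argwhere(m)[:,::-1]+w[:2]; (cx,cy),R=cv2.minEnclosingCircle(p.astype(np.float32))
        print(nm,"top",ce,a,(cx,cy),R,mid(t,(cx,cy),.018 if nm=="wide" else .03))
# knob tops by eye from the crops, in both views -> intersect rays
for nm,a,b,z in(("narrow",(195+409/3,175+288/3),(180+381/2.9,215+151/2.9),.062),("wide",(195+580/3,175+277/3),(180+567/2.9,215+213/2.9),.05)):
    print(nm,"knob top",mid(t,a,z),mid(s,b,z))
# gauge
g=(196,245,252,292)
for ce,a,m in blobs(t,g,lambda a:(a.min(2)>130)&(sat(a)<32),60): print("dial",ce,a,mid(t,ce,.018))
for ce,a,m in blobs(t,g,lambda a:a.max(2)<80,100):
    p=np.argwhere(m)[:,::-1]+g[:2]; print("gauge",a,cv2.minAreaRect((onz(t,p,.013)*1000).astype(np.float32)))
for nm,u,z in(("plL",(195+288/3,175+119/3),.02),("plS",(195+597/3,175+84/3),.02)): print(nm,mid(t,u,z))
o=observe();print(o["ee_pos"],o["eef_rot"],o["contact_force"],o["time"])
E
```

```text
time: 0.4
ee_pos: [0.1484, 0.6068, 0.2447]
eef_rot: [1.0, -0.0, -0.0, 0.001]
contact_force: [-0.3, 0.2, 0.3]
opening: 1.002
finger_force: 0.0
frame 282 ((589.41455078125, -42.398841857910156), (94.91204833984375, 135.27960205078125), 6.646570205688477)
board 7144 ((585.3047485351562, -42.23675537109375), (144.86044311523438, 383.1205749511719), 4.963588714599609)
narrow top [330.23643411 272.61627907] 258 (331.96875, 273.96875) 11.358002662658691 [ 0.4169 -0.0149]
wide top [386.67438272 270.41049383] 648 (387.0, 272.0) 16.155593872070312 [ 0.4235 -0.1542]
narrow knob top [ 0.4207 -0.0126] [ 0.4172 -0.0108]
wide knob top [ 0.4314 -0.1531] [ 0.4264 -0.1553]
dial [213.78947368 274.31929825] 285 [0.4167 0.2831]
gauge 429 ((425.4082336425781, 258.6323547363281), (58.459964752197266, 110.37545013427734), 21.24676513671875)
plL [0.5714 0.0905]
plS [ 0.603  -0.1764]
[0.14835672 0.60682813 0.24470532] [ 9.99999819e-01 -3.67500374e-05 -1.05984399e-04  5.90478597e-04] [-0.31959201  0.15292732  0.33741388] 0.4
```

```bash
python3 -m handwheel '{"offset":[[2.3,4.1,0],[4.6,8.2,0],[6.9,12.3,0],[9.3,16.4,0],[11.6,20.5,0]],"spin":[0,0,0,0,0],"jaw":[60,60,60,60,60]}' >/dev/null
python3 -m handwheel '{"offset":[[2.3,4.1,0],[4.6,8.2,0],[6.9,12.3,0],[9.3,16.4,0],[11.6,20.5,0]],"spin":[0,0,0,0,0],"jaw":[60,60,60,60,60]}' 
python3 -m handwheel '{"offset":[[2.4,4.1,0],[4.7,8.2,3],[4.7,8.2,7],[4.7,8.2,11],[4.7,8.2,14]],"spin":[0,0,0,0,0],"jaw":[60,60,60,60,60]}'
python3 -m handwheel '{"offset":[[0,0,0],[0,0,0],[0,0,0]],"spin":[0,0,0],"jaw":[60,60,60]}'; python3 - <<'E'
from h import *
from rig import capture,observe
c=capture("scene");crop(c,180,150,400,330,3,"pics/s2.png");c=capture("top");pickle.dump(c,open("top2.pkl","wb"));print(observe()["q"])
E
```

```text
time: 1.4
ee_pos: [0.3809, 0.1953, 0.2455]
eef_rot: [1.0, -0.001, 0.0, -0.0]
contact_force: [0.8, -0.4, -0.2]
opening: 0.764
finger_force: 0.0
time: 1.9
ee_pos: [0.4267, 0.1138, 0.1032]
eef_rot: [1.0, -0.002, -0.001, 0.001]
contact_force: [0.1, -0.3, 0.5]
opening: 0.765
finger_force: 0.0
time: 2.2
ee_pos: [0.4287, 0.1161, 0.107]
eef_rot: [1.0, 0.0, 0.002, -0.001]
contact_force: [-0.7, 0.2, -0.5]
opening: 0.761
finger_force: 0.0
[ 6.32803225e-01  2.43248490e-01 -6.11358763e-01  2.92674507e-04
 -7.12159757e-01  9.38090462e-01]
```

View pics/s2.png

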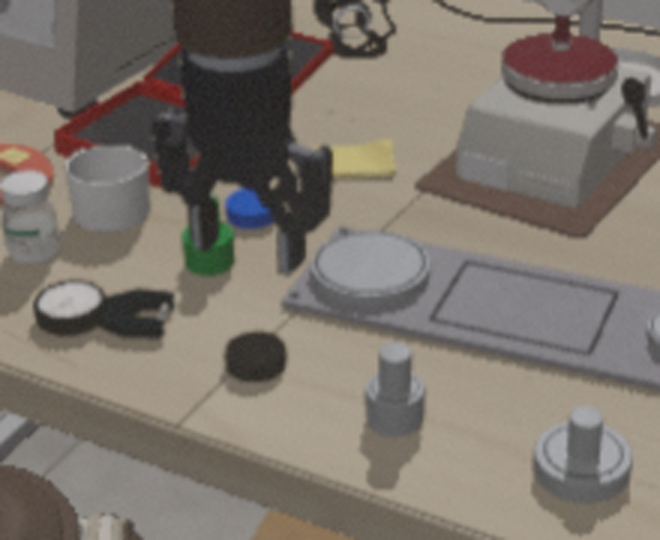

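```bash
python3 -c "
from h import *
t=pickle.load(open('scene.pkl','rb'));print(proj(t,[.4280,.1150,.095]))"
python3 -m handwheel '{"offset":[[0,0,3],[0,0,6],[0,0,8],[0,0,8.9],[0,0,8.9]],"spin":[0,0,0,0,0],"jaw":[60,60,60,60,60]}'
python3 -m handwheel '{"offset":[[0,0,0],[0,0,0],[0,0,0],[0,0,0],[0,0,0]],"spin":[0,0,0,0,0],"jaw":[100,130,160,180,180]}'
python3 -m handwheel '{"offset":[[0,0,0],[0,0,0],[0,0,0],[0,0,0]],"spin":[0,0,0,0],"jaw":[180,180,180,180]}'
```

```text
[[263.20428019 236.9743134 ]]
time: 2.8
ee_pos: [0.4276, 0.1153, 0.0162]
eef_rot: [1.0, 0.0, -0.0, 0.0]
contact_force: [0.4, 0.5, -0.2]
opening: 0.761
finger_force: 0.0
time: 3.3
ee_pos: [0.4285, 0.1158, 0.018]
eef_rot: [1.0, 0.0, 0.001, -0.001]
contact_force: [-1.7, -0.4, 7.4]
opening: 0.529
finger_force: 61.0
time: 3.7
ee_pos: [0.4285, 0.1158, 0.018]
eef_rot: [1.0, 0.0, 0.001, -0.001]
contact_force: [-1.6, 0.5, 6.2]
opening: 0.529
finger_force: 61.0
```

```bash

python3 -m handwheel '{"offset":[[0,0,-1],[0,0,-4],[0,0,-8],[0,0,-8]],"spin":[0,0,0,0],"jaw":[180,180,180,180]}'
python3 -m handwheel '{"offset":[[4,0.7,0],[8,1.4,0],[12,2.1,0],[14.3,2.4,0],[14.3,2.4,0]],"spin":[0,0,0,0,0],"jaw":[180,180,180,180,180]}'
python3 -m handwheel '{"offset":[[0,0,2],[0,0,4],[0,0,5],[0,0,5.4],[0,0,5.4]],"spin":[0,0,0,0,0],"jaw":[180,180,180,180,180]}'
python3 -m handwheel '{"offset":[[0,0,0.1],[0,0,0.2],[0,0,0.2],[0,0,0.2]],"spin":[0,0,0,0],"jaw":[180,180,180,180]}'
```

```text
time: 4.1
ee_pos: [0.4308, 0.1172, 0.1019]
eef_rot: [1.0, 0.001, 0.006, -0.003]
contact_force: [0.9, -0.7, -0.8]
opening: 0.531
finger_force: 61.5
time: 4.6
ee_pos: [0.5734, 0.0908, 0.0966]
eef_rot: [1.0, -0.001, 0.001, -0.0]
contact_force: [-0.2, -0.2, -0.8]
opening: 0.526
finger_force: 61.5
time: 5.1
ee_pos: [0.5702, 0.0913, 0.0424]
eef_rot: [1.0, 0.0, -0.0, 0.0]
contact_force: [-0.3, 0.3, 0.2]
opening: 0.531
finger_force: 61.5
time: 5.5
ee_pos: [0.5707, 0.0913, 0.0407]
eef_rot: [1.0, 0.0, 0.0, -0.0]
contact_force: [0.3, -0.8, -1.1]
opening: 0.53
finger_force: 61.5
```

```bash

python3 -m handwheel '{"offset":[[0,0,0.1],[0,0,0.15],[0,0,0.15]],"spin":[0,0,0],"jaw":[180,180,180]}'|grep -E "ee_pos|cont"
python3 -m handwheel '{"offset":[[0,0,0.1],[0,0,0.1]],"spin":[0,0],"jaw":[180,180]}'|grep -E "ee_pos|cont"
```

```text
ee_pos: [0.5704, 0.0911, 0.0387]
contact_force: [-0.7, 0.5, 0.0]
ee_pos: [0.5706, 0.0912, 0.0381]
contact_force: [-1.3, -0.1, 1.9]
```

```bash

python3 -m handwheel '{"offset":[[0,0,0],[0,0,0],[0,0,-3],[0,0,-7],[0,0,-10]],"spin":[0,0,0,0,0],"jaw":[60,60,60,60,60]}' >/dev/null
python3 -m handwheel '{"offset":[[-2.4,4.1,0],[-4.8,8.2,0],[-7.2,12.3,0],[-9.6,16.4,0],[-11.8,20.4,0]],"spin":[0,0,0,0,0],"jaw":[60,60,60,60,60]}' >/dev/null
python3 -m handwheel '{"offset":[[-2.4,4.1,0],[-2.4,4.1,0],[-2.4,4.1,0]],"spin":[0,0,0],"jaw":[100,100,100]}' 
python3 - <<'E'
from h import *
from rig import capture
t=capture("top");pickle.dump(t,open("top3.pkl","wb"));s=capture("scene");pickle.dump(s,open("s3.pkl","wb"))
for nm,c,w in(("top",t,(268,190,316,240)),("scene",s,(280,215,330,260))):
  for ce,a,m in blobs(c,w,lambda a:a.max(2)<70,60): print(nm,ce,a,onz(c,ce,.030))
a=cv2.resize(t["img"][180:290,250:420,::-1],None,fx=4,fy=4,interpolation=cv2.INTER_CUBIC);cv2.imwrite("pics/t3.png",a)
E
```

```text
time: 7.3
ee_pos: [0.4282, -0.1547, 0.138]
eef_rot: [1.0, -0.001, 0.0, 0.0]
contact_force: [1.6, 0.3, -0.3]
opening: 0.611
finger_force: 0.0
top [289.94396552 212.32758621] 232 [[0.57510168 0.09259277]]
scene [303.00961538 234.5       ] 208 [[0.56550218 0.08906306]]
```

View pics/t3.png

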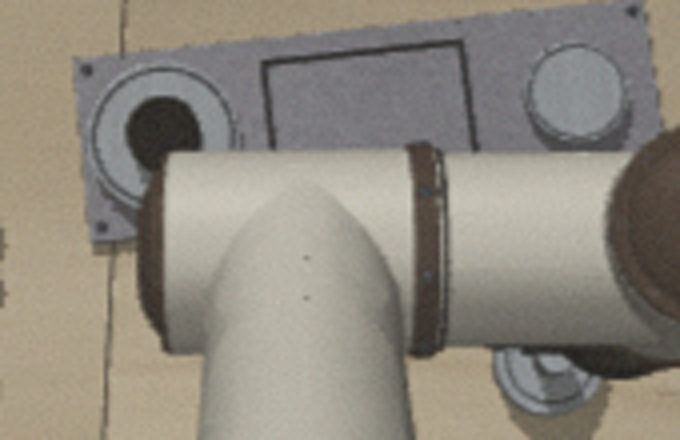

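The arm covers the lower edge of the platen and button, so I'll swing it right for a clear view.

```bash

python3 -m handwheel '{"offset":[[0,5,0],[0,10,0],[0,15,0],[0,20,0],[0,20,0]],"spin":[0,0,0,0,0],"jaw":[100,100,100,100,100]}' >/dev/null
cat >> h.py <<'E'
def ell(c,u0,r0,z,k=72):
    "sub-pixel rim: strongest radial gradient near radius r0 (m) about world xy u0 on plane z; returns fitted centre, radius"
    from scipy.ndimage import map_coordinates as mc, gaussian_filter
    from scipy.optimize import least_squares
    g=gaussian_filter(cv2.cvtColor(c["img"],cv2.COLOR_RGB2GRAY).astype(float),.7)
    rr=np.arange(r0-.007,r0+.007,.00025);th=np.linspace(0,2*np.pi,k,endpoint=False);P=[]
    for a in th:
        q=np.c_[u0[0]+rr*np.cos(a),u0[1]+rr*np.sin(a),np.full(len(rr),z)];uv=proj(c,q)
        v=mc(g,[uv[:,1],uv[:,0]],order=1); P.append(q[np.abs(np.gradient(v)).argmax(),:2])
    P=np.array(P); f=least_squares(lambda p:np.hypot(*(P-p[:2]).T)-p[2],[*u0,r0],loss="soft_l1",f_scale=.0008).x
    return f.round(4)
E
python3 - <<'E'
from h import *
from rig import capture
t=capture("top");pickle.dump(t,open("top3.pkl","wb"));s=capture("scene");pickle.dump(s,open("s3.pkl","wb"))
for ce,a,m in blobs(t,(268,190,316,240),lambda a:a.max(2)<70,60): print("btn top",ce,a,onz(t,ce,.030))
print("btn",ell(t,(.573,.0925),.024,.036),ell(s,(.568,.09),.024,.036))
print("plL",ell(t,(.5718,.091),.05,.02),ell(s,(.568,.09),.05,.02))
print("plS",ell(t,(.6034,-.1765),.034,.02),ell(s,(.60,-.1765),.034,.02))
print("wide disc",ell(t,(.429,-.154),.035,.018),"narrow",ell(t,(.42,-.0126),.022,.03))
cv2.imwrite("pics/t4.png",np.hstack([cv2.resize(c["img"][b:b+75,a:a+75,::-1],None,fx=5,fy=5,interpolation=cv2.INTER_CUBIC) for c,a,b in((t,255,178),(s,268,205))]))
E
```

```text
btn top [290.55882353 213.33823529] 272 [[0.57244125 0.09097689]]
btn [0.5715 0.0908 0.0245] [0.5671 0.0898 0.0239]
plL [0.5697 0.0908 0.0457] [0.5652 0.0881 0.0464]
plS [ 0.6042 -0.1765  0.0285] [ 0.6001 -0.177   0.0292]
wide disc [ 0.4274 -0.1521  0.032 ] narrow [ 0.4185 -0.0102  0.0222]
```

View pics/t4.png

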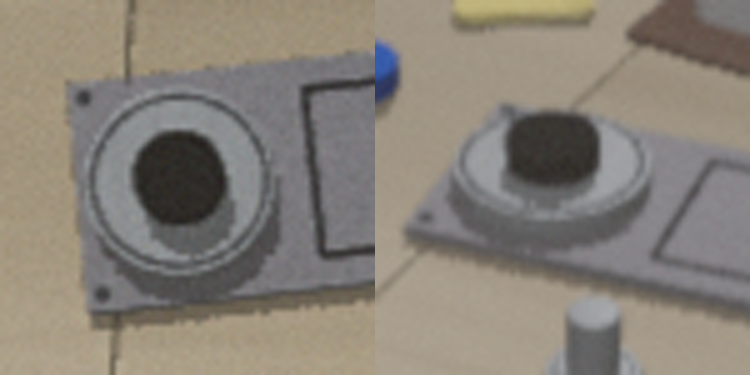

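The button sits about 2.3 mm too far in +x relative to the platen, so I'll regrip it and shift it.

```bash

python3 -m handwheel '{"offset":[[1.5,-4.7,0],[3,-9.4,0],[4.5,-14,0],[6,-18.7,0],[7.2,-22.5,0]],"spin":[0,0,0,0,0],"jaw":[60,60,60,60,60]}' >/dev/null
python3 -m handwheel '{"offset":[[1.5,-4.7,0],[3,-9.4,0],[4.5,-14,0],[6,-18.7,0],[7,-22,0]],"spin":[0,0,0,0,0],"jaw":[60,60,60,60,60]}' >/dev/null
python3 -m handwheel '{"offset":[[0,0,0],[0,0,4],[0,0,8],[0,0,9.8],[0,0,9.8]],"spin":[0,0,0,0,0],"jaw":[60,60,60,60,60]}' | grep -E "ee_pos|cont"
python3 -m handwheel '{"offset":[[0,0,0],[0,0,0],[0,0,0],[0,0,0],[0,0,0]],"spin":[0,0,0,0,0],"jaw":[120,180,180,180,180]}'| grep -E "ee_pos|cont|open"
python3 -m handwheel '{"offset":[[0,0,-0.4],[-0.25,0,-0.4],[-0.25,0,-0.4],[-0.25,0,0.1],[-0.25,0,0.1]],"spin":[0,0,0,0,0],"jaw":[180,180,180,180,180]}'| grep -E "ee_pos|cont"
python3 -m handwheel '{"offset":[[0,0,0],[0,0,0],[0,0,-3],[0,0,-7],[0,0,-10]],"spin":[0,0,0,0,0],"jaw":[60,60,60,60,60]}' | grep -E "ee_pos|cont"
```

```text
ee_pos: [0.5674, 0.0913, 0.0369]
contact_force: [0.1, 0.1, 0.5]
ee_pos: [0.5715, 0.0918, 0.0416]
contact_force: [-1.8, 1.0, 7.4]
opening: 0.522
ee_pos: [0.5682, 0.0912, 0.0415]
contact_force: [-6.3, -0.7, 17.7]
ee_pos: [0.5683, 0.0911, 0.1399]
contact_force: [-0.5, 1.2, 0.5]
```

```bash

python3 -m handwheel '{"offset":[[-2.4,4.1,0],[-4.8,8.2,0],[-7.2,12.3,0],[-9.6,16.4,0],[-11.8,20.4,0]],"spin":[0,0,0,0,0],"jaw":[110,110,110,110,110]}' >/dev/null
python3 -m handwheel '{"offset":[[-2.2,4,0],[-2.2,4,2],[-2.2,4,3.8],[-2.2,4,3.8]],"spin":[0,0,0,0],"jaw":[110,110,110,110]}'  | grep -E "ee_pos|cont|open"
python3 - <<'E'
from h import *
from rig import capture
s=capture("scene");t=capture("top");crop(s,320,220,440,330,5,"pics/s5.png")
E
```

```text
ee_pos: [0.4258, -0.1532, 0.0985]
contact_force: [0.1, 0.6, -0.0]
opening: 0.57
```

View pics/s5.png

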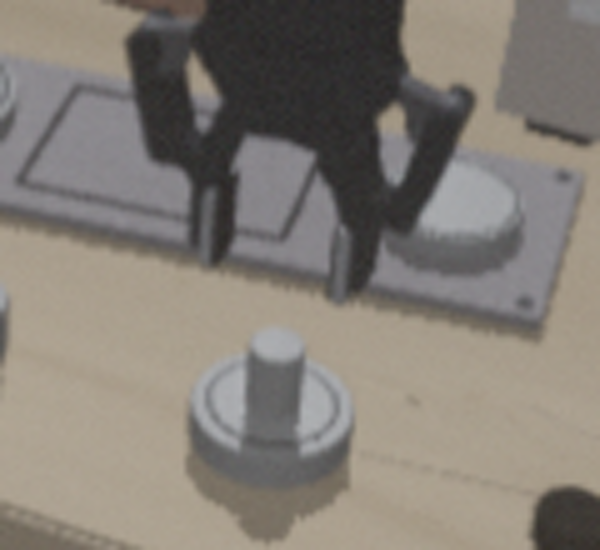

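The fingers, midpoint at crop (275,280), stand above the knob at (275,345) with clearance on both sides, so I'll descend.

```bash

python3 -m handwheel '{"offset":[[0,0,2],[0,0,4],[0,0,5.5],[0,0,6],[0,0,6]],"spin":[0,0,0,0,0],"jaw":[110,110,110,110,110]}' | grep -E "ee_pos|cont"
python3 -m handwheel '{"offset":[[0,0,0],[0,0,0],[0,0,0],[0,0,0],[0,0,0]],"spin":[0,0,0,0,0],"jaw":[170,220,220,220,220]}'| grep -E "ee_pos|cont|open|fing"
python3 -m handwheel '{"offset":[[0,0,0],[0,0,0],[0,0,-1],[0,0,-5],[0,0,-9]],"spin":[0,0,0,0,0],"jaw":[220,220,220,220,220]}'| grep -E "ee_pos|cont|open|fing"
```

```text
ee_pos: [0.4285, -0.1526, 0.0409]
contact_force: [-0.1, 0.3, 1.0]
ee_pos: [0.4291, -0.153, 0.0422]
contact_force: [-0.7, 0.6, 5.7]
opening: 0.254
finger_force: 59.0
ee_pos: [0.4259, -0.1526, 0.1308]
contact_force: [1.3, -0.4, -6.7]
opening: 0.256
finger_force: 60.6
```

```bash

python3 -m handwheel '{"offset":[[2.4,-4.1,0],[4.8,-8.2,0],[7.2,-12.3,0],[9.6,-16.4,0],[11.8,-20.4,0]],"spin":[0,0,0,0,0],"jaw":[220,220,220,220,220]}' >/dev/null
python3 -m handwheel '{"offset":[[2.3,-4,0],[2.3,-4,2],[2.3,-4,4],[2.3,-4,5.1],[2.3,-4,5.1]],"spin":[0,0,0,0,0],"jaw":[220,220,220,220,220]}'  | grep -E "ee_pos|cont|open"
python3 -m handwheel '{"offset":[[0,0,0.1],[0,0,0.2],[0,0,0.2]],"spin":[0,0,0],"jaw":[220,220,220]}'|grep -E "ee_pos|cont"
python3 -m handwheel '{"offset":[[0,0,0.1],[0,0,0.1]],"spin":[0,0],"jaw":[220,220]}'|grep -E "ee_pos|cont"
```

```text
ee_pos: [0.568, 0.091, 0.0793]
contact_force: [0.3, -0.0, -6.2]
opening: 0.259
ee_pos: [0.5688, 0.0909, 0.0783]
contact_force: [-1.4, 0.5, -1.7]
ee_pos: [0.5689, 0.091, 0.0783]
contact_force: [-4.9, -0.3, 4.7]
```

```bash

python3 -m handwheel '{"offset":[[0,0,0],[0,0,0],[0,0,-3],[0,0,-6],[0,0,-7]],"spin":[0,0,0,0,0],"jaw":[110,110,110,110,110]}' | grep -E "cont"
python3 -m handwheel '{"offset":[[-1.7,4.4,0],[-3.4,8.8,0],[-5.1,13.2,0],[-6.8,17.6,0],[-8.5,22,0]],"spin":[0,0,0,0,0],"jaw":[110,110,110,110,110]}' >/dev/null
python3 -m handwheel '{"offset":[[-1.7,4.4,0],[-3.4,8.8,0],[-5.1,13.2,0],[-6.3,15.8,0],[-6.3,15.8,0]],"spin":[0,0,0,0,0],"jaw":[100,100,100,100,100]}'  | grep -E "ee_pos|cont|open"
python3 - <<'E'
from h import *
from rig import capture
t=capture("top");pickle.dump(t,open("top5.pkl","wb"));s=capture("scene");pickle.dump(s,open("s5.pkl","wb"))
print("disc",ell(t,(.5705,.091),.034,.054),ell(s,(.567,.09),.034,.054))
print("knob",ell(t,(.571,.091),.012,.086),ell(s,(.567,.09),.012,.086))
print("plL",ell(t,(.5697,.0908),.047,.02))
cv2.imwrite("pics/t6.png",np.hstack([cv2.resize(c["img"][b:b+75,a:a+75,::-1],None,fx=5,fy=5,interpolation=cv2.INTER_CUBIC) for c,a,b in((t,255,178),(s,268,195))]))
E
```

```text
contact_force: [0.7, 0.3, 0.3]
ee_pos: [0.4197, -0.2895, 0.1464]
contact_force: [1.0, 0.6, 0.3]
opening: 0.608
disc [0.5716 0.0909 0.0364] [0.5646 0.0902 0.0338]
knob [0.5735 0.0928 0.0144] [0.5663 0.0939 0.013 ]
plL [0.5717 0.0919 0.0439]
```

View pics/t6.png

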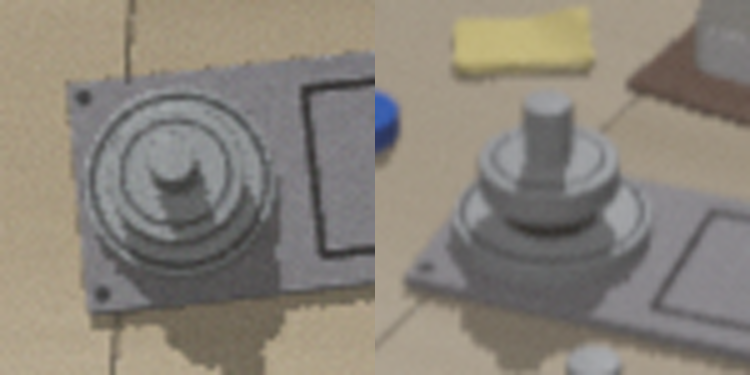

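```bash
python3 - <<'E'
from h import *
t=pickle.load(open("top5.pkl","rb"));s=pickle.load(open("s5.pkl","rb"))
P=onz(t,(291.1,214.6),.02);W=onz(t,(290.6,212.8),.054);print(P,W)
t3=pickle.load(open("top3.pkl","rb"));s3=pickle.load(open("s3.pkl","rb"))
for r in(.044,.0457,.050,.052): print(r,ell(t3,(.5705,.0908),r,.02),ell(s3,(.566,.089),r,.02),ell(t3,(.6042,-.1765),r-.016,.02))
for r in(.030,.032,.0335,.035,.037): print(r,ell(t,(.571,.091),r,.054),ell(s,(.566,.09),r,.054))
# expected knob/disc pixels in scene given platen centre there
print(proj(s,[.5655,.0885,.054]),proj(s,[.5655,.0885,.086]), "seen knob top approx",(268+(549-375)/5,195+103/5))
for ce,a,m in blobs(t,(428,262,450,284),lambda a:a.max(2)<75): print("bs",ce,a,onz(t,ce,.012))
E
```

```text
[[0.57154027 0.09024626]] [[0.56795439 0.08917206]]
0.044 [0.5738 0.0919 0.0425] [0.5643 0.0874 0.0447] [ 0.6042 -0.1764  0.0285]
0.0457 [0.5737 0.0919 0.0425] [0.5644 0.0876 0.0448] [ 0.6041 -0.1764  0.0285]
0.05 [0.5698 0.0906 0.0457] [0.5647 0.0881 0.0463] [ 0.6041 -0.1765  0.0286]
0.052 [0.5686 0.0898 0.0477] [0.5653 0.0897 0.0475] [ 0.604  -0.1766  0.0293]
0.03 [0.572  0.0923 0.0334] [0.5644 0.0868 0.0292]
0.032 [0.5723 0.0918 0.035 ] [0.5635 0.0895 0.0319]
0.0335 [0.5718 0.0914 0.0359] [0.5638 0.0901 0.0333]
0.035 [0.5716 0.0904 0.0365] [0.565  0.0901 0.0339]
0.037 [0.5714 0.0907 0.0366] [0.5653 0.0901 0.0341]
[[303.12171447 226.33123527]] [[303.00224385 215.08145364]] seen knob top approx (302.8, 215.6)
bs [440.665 270.06 ] 200 [[ 0.4294763  -0.29124327]]
```

The weight sits centred on the platen within about 2 mm in both views. Next is the small button.

```bash

python3 -m handwheel '{"offset":[[0,0,4],[0,0,8],[0,0,11],[0,0,12.6],[0,0,12.6]],"spin":[0,0,0,0,0],"jaw":[100,100,100,100,100]}' | grep -E "ee_pos|cont"
python3 -m handwheel '{"offset":[[0,0,0],[0,0,0],[0,0,0],[0,0,0],[0,0,0]],"spin":[0,0,0,0,0],"jaw":[150,200,200,200,200]}'| grep -E "ee_pos|cont|open|fing"
python3 -m handwheel '{"offset":[[0,0,0],[0,0,0],[0,0,-1],[0,0,-5],[0,0,-8]],"spin":[0,0,0,0,0],"jaw":[200,200,200,200,200]}'| grep -E "ee_pos|cont|open|fing"
```

```text
ee_pos: [0.4201, -0.2853, 0.0184]
contact_force: [-0.1, 0.1, 0.8]
ee_pos: [0.4222, -0.287, 0.0221]
contact_force: [0.4, 2.6, 5.9]
opening: 0.334
finger_force: 59.8
ee_pos: [0.4209, -0.2871, 0.1026]
contact_force: [2.2, 0.3, -0.8]
opening: 0.331
finger_force: 59.3
```

```bash

python3 -m handwheel '{"offset":[[4.2,-2.5,0],[8.4,-5,0],[12.6,-7.5,0],[16.8,-10.2,0],[18.2,-11.1,0]],"spin":[0,0,0,0,0],"jaw":[200,200,200,200,200]}' >/dev/null
python3 -m handwheel '{"offset":[[0,0,0],[0,0,3],[0,0,5],[0,0,5.7],[0,0,5.7]],"spin":[0,0,0,0,0],"jaw":[200,200,200,200,200]}'  | grep -E "ee_pos|cont|open"
python3 -m handwheel '{"offset":[[0,0,0.1],[0,0,0.2],[0,0,0.2]],"spin":[0,0,0],"jaw":[200,200,200]}'|grep -E "ee_pos|cont"
python3 -m handwheel '{"offset":[[0,0,0.1],[0,0,0.1]],"spin":[0,0],"jaw":[200,200]}'|grep -E "ee_pos|cont"
```

```text
ee_pos: [0.6016, -0.1766, 0.0437]
contact_force: [0.3, 0.3, 0.2]
opening: 0.333
ee_pos: [0.6031, -0.176, 0.0423]
contact_force: [-0.1, 0.2, -0.1]
ee_pos: [0.6032, -0.176, 0.0421]
contact_force: [-3.2, 0.6, 5.7]
```

```bash

python3 -m handwheel '{"offset":[[0,0,0],[0,0,0],[0,0,-3],[0,0,-7],[0,0,-9]],"spin":[0,0,0,0,0],"jaw":[100,100,100,100,100]}' | grep -E "cont"
python3 -m handwheel '{"offset":[[-2.2,-4.2,0],[-4.4,-8.4,0],[-6.6,-12.6,0],[-8.8,-16.8,0],[-11,-21,0]],"spin":[0,0,0,0,0],"jaw":[100,100,100,100,100]}' >/dev/null
python3 -m handwheel '{"offset":[[-2.2,-4.2,0],[-4.3,-8.6,0],[-4.3,-8.6,0]],"spin":[0,0,0],"jaw":[110,110,110]}'  | grep -E "ee_pos|cont|open"
python3 - <<'E'
from h import *
from rig import capture
t=capture("top");pickle.dump(t,open("top7.pkl","wb"));s=capture("scene");pickle.dump(s,open("s7.pkl","wb"))
for n,c,w in(("t",t,(380,188,412,224)),("s",s,(394,240,430,280))):
  for ce,a,m in blobs(c,w,lambda a:a.max(2)<70,40): print(n,ce,a,onz(c,ce,.030))
for r in(.0285,.032,.035):print("plS",ell(t,(.6042,-.1765),r,.02),ell(s,(.6001,-.177),r,.02))
print("narrow knob",ell(t,(.42,-.0126),.012,.062),"disc",ell(t,(.42,-.0126),.022,.03))
cv2.imwrite("pics/t7.png",np.hstack([cv2.resize(c["img"][b:b+60,a:a+60,::-1],None,fx=6,fy=6,interpolation=cv2.INTER_CUBIC) for c,a,b in((t,365,175),(s,380,230))]))
E
```

```text
contact_force: [1.6, -0.5, -0.0]
ee_pos: [0.4484, 0.1243, 0.1312]
contact_force: [1.5, 0.5, -0.1]
opening: 0.573
t [394.42276423 201.7804878 ] 123 [[ 0.60355139 -0.1759709 ]]
s [409.86290323 256.31451613] 124 [[ 0.59750767 -0.17633095]]
plS [ 0.5992 -0.1755  0.0271] [ 0.6015 -0.1766  0.0291]
plS [ 0.6036 -0.1766  0.0289] [ 0.5992 -0.1771  0.0299]
plS [ 0.603  -0.1768  0.0293] [ 0.5996 -0.177   0.0301]
narrow knob [ 0.4247 -0.0126  0.014 ] disc [ 0.4188 -0.0104  0.0219]
```

View pics/t7.png

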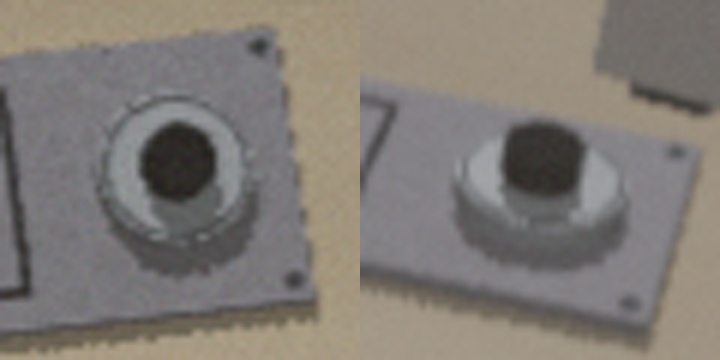

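Small button lies within 1 mm of its platen's centre in both views. On to the narrow weight.

```bash

python3 -m handwheel '{"offset":[[-1,4.4,0],[-2,8.8,0],[-3.1,13.1,0],[-3.1,13.1,2],[-3.1,13.1,2]],"spin":[0,0,0,0,0],"jaw":[110,110,110,110,110]}' | grep -E "ee_pos"
python3 -m handwheel '{"offset":[[0,0,2],[0,0,4],[0,0,5.4],[0,0,5.8],[0,0,5.8]],"spin":[0,0,0,0,0],"jaw":[110,110,110,110,110]}' | grep -E "ee_pos|cont"
python3 -m handwheel '{"offset":[[0,0,0],[0,0,0],[0,0,0],[0,0,0],[0,0,0]],"spin":[0,0,0,0,0],"jaw":[170,220,220,220,220]}'| grep -E "ee_pos|cont|open|fing"
python3 -m handwheel '{"offset":[[0,0,0],[0,0,0],[0,0,-1],[0,0,-5],[0,0,-9]],"spin":[0,0,0,0,0],"jaw":[220,220,220,220,220]}'| grep -E "ee_pos|cont|open|fing"
```

```text
ee_pos: [0.4174, -0.0136, 0.1093]
ee_pos: [0.4194, -0.0109, 0.0527]
contact_force: [-0.5, 0.8, -0.0]
ee_pos: [0.4199, -0.0105, 0.0538]
contact_force: [-1.8, 1.9, 6.3]
opening: 0.26
finger_force: 59.1
ee_pos: [0.4173, -0.0113, 0.1426]
contact_force: [0.3, 0.3, -3.9]
opening: 0.255
finger_force: 59.9
```

```bash

python3 -m handwheel '{"offset":[[3.4,3,0],[6.8,6,0],[10.2,9,0],[13.6,12,0],[17,15,0]],"spin":[0,0,0,0,0],"jaw":[220,220,220,220,220]}' >/dev/null
python3 -m handwheel '{"offset":[[1.3,1.5,0],[1.3,1.5,2],[1.3,1.5,4],[1.3,1.5,5.1],[1.3,1.5,5.1]],"spin":[0,0,0,0,0],"jaw":[220,220,220,220,220]}'  | grep -E "ee_pos|cont|open"
python3 -m handwheel '{"offset":[[0,0,0.1],[0,0,0.2],[0,0,0.2]],"spin":[0,0,0],"jaw":[220,220,220]}'|grep -E "ee_pos|cont"
python3 -m handwheel '{"offset":[[0,0,0.1],[0,0,0.1]],"spin":[0,0],"jaw":[220,220]}'|grep -E "ee_pos|cont"
```

```text
ee_pos: [0.6014, -0.1757, 0.091]
contact_force: [0.5, 0.0, -3.5]
opening: 0.258
ee_pos: [0.602, -0.1757, 0.09]
contact_force: [-0.0, -0.2, -4.0]
ee_pos: [0.6023, -0.1757, 0.0899]
contact_force: [-2.2, 1.2, 4.2]
```

```bash

python3 -m handwheel '{"offset":[[0,0,0],[0,0,0],[0,0,-3],[0,0,-7],[0,0,-8]],"spin":[0,0,0,0,0],"jaw":[110,110,110,110,110]}' | grep -E "cont"
python3 -m handwheel '{"offset":[[-1.8,-4.4,0],[-3.6,-8.8,0],[-5.4,-13.2,0],[-7.2,-17.6,0],[-9,-22,0]],"spin":[0,0,0,0,0],"jaw":[110,110,110,110,110]}' >/dev/null
python3 -m handwheel '{"offset":[[-1.8,-4.4,0],[-3.6,-8.8,0],[-3.6,-8.8,0]],"spin":[0,0,0],"jaw":[30,30,30]}'  | grep -E "ee_pos|cont|open"
python3 - <<'E'
from h import *
from rig import capture
t=capture("top");pickle.dump(t,open("top8.pkl","wb"));s=capture("scene");pickle.dump(s,open("s8.pkl","wb"))
t0=pickle.load(open("top.pkl","rb"))
r=[cv2.resize(c["img"][b:b+60,a:a+60,::-1],(380,380),interpolation=cv2.INTER_CUBIC) for c,a,b in((t,365,175),(s,380,220))]
cv2.imwrite("pics/t8.png",np.hstack(r))
cv2.imwrite("pics/g8.png",cv2.resize(t0["img"][250:292,196:252,::-1],None,fx=10,fy=10,interpolation=cv2.INTER_CUBIC))
print(proj(s,[.5998,-.177,.066]),proj(s,[.5998,-.177,.098]),proj(t,[.6033,-.1767,.066]),proj(t,[.6033,-.1767,.098]))
E
```

```text
contact_force: [1.4, -0.8, 0.8]
ee_pos: [0.4749, 0.1364, 0.1692]
contact_force: [0.3, -0.3, 0.5]
opening: 0.883
[[412.18265379 243.10924306]] [[413.77408257 231.37205712]] [[396.98931667 198.07828874]] [[399.13995432 194.49734566]]
```

View pics/t8.png

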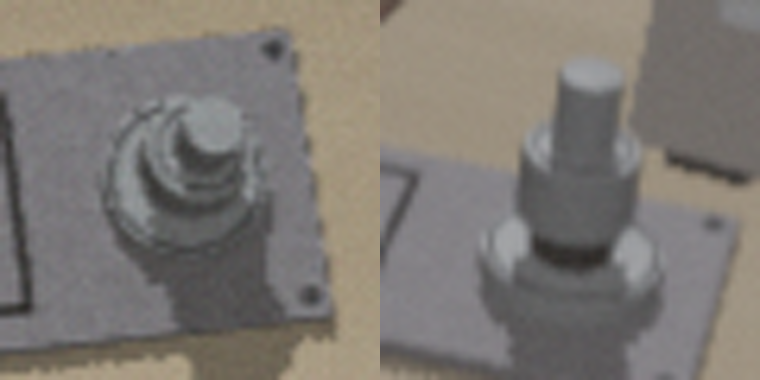

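View pics/g8.png

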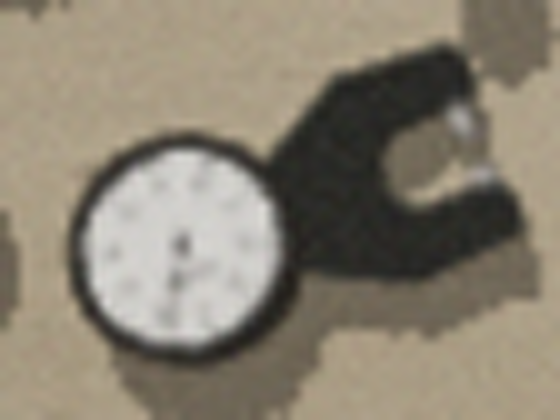

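The narrow stack matches its predicted pixels within 0.5 px: knob top at (398.8,194.6) in the top view and (413.6,231.8) in the scene. In the gauge crop the dial is at (213.9,274.1) and the fork points right, slightly up. I'll find the yaw at which the outline matches 68 × 113 with the dial at (-5,+28).

```bash
python3 - <<'E'
from h import *
t=pickle.load(open("top.pkl","rb"))
D=onz(t,(213.85,274.05),.018)[0];print("dial",D)
x0,y0=196,245
for thr in(80,95):
  m=(t["img"][y0:292,x0:252].max(2)<thr).astype(np.uint8);n,l,st,_=cv2.connectedComponentsWithStats(m);i=1+st[1:,4].argmax()
  p=np.argwhere(l==i)[:,::-1]+[x0,y0];w=onz(t,p,.013)
  for a in range(0,34,3):
    # gauge y axis (to dial) = world +y turned by a (deg, counter-clockwise seen from above)
    y=np.array([-np.sin(np.radians(a)),np.cos(np.radians(a))]);x=np.array([y[1],-y[0]])
    v=(w-D)*1000; print(thr,a,"x %.1f %.1f  y %.1f %.1f"%((v@x).min(),(v@x).max(),(v@y).min(),(v@y).max()))
E
```

```text
dial [0.41742179 0.28293677]
80 0 x -29.7 49.4  y -82.6 28.9
80 3 x -30.0 46.3  y -82.8 28.6
80 6 x -30.3 43.1  y -83.1 28.9
80 9 x -30.6 39.7  y -83.1 29.2
80 12 x -30.7 36.2  y -82.8 29.5
80 15 x -30.8 32.7  y -82.4 29.6
80 18 x -30.7 29.6  y -81.7 29.7
80 21 x -30.6 27.9  y -80.8 29.6
80 24 x -31.8 27.8  y -81.5 29.5
80 27 x -34.6 27.7  y -82.2 29.4
80 30 x -38.4 28.0  y -82.7 29.2
80 33 x -42.2 28.3  y -82.9 29.2
95 0 x -29.7 49.4  y -82.6 28.9
95 3 x -30.0 46.4  y -82.8 28.6
95 6 x -30.3 43.3  y -83.1 28.9
95 9 x -30.6 40.1  y -83.1 29.2
95 12 x -30.7 36.8  y -82.8 29.5
95 15 x -30.8 33.3  y -82.4 29.6
95 18 x -30.7 30.3  y -81.7 29.7
95 21 x -30.6 28.8  y -81.5 29.6
95 24 x -32.1 28.8  y -82.5 30.0
95 27 x -35.7 28.8  y -83.3 30.2
95 30 x -39.4 29.0  y -83.9 30.4
95 33 x -43.0 29.1  y -84.2 30.4
```

```bash

python3 -m handwheel '{"offset":[[-1.6,-4,0],[-3.2,-8,0],[-4.8,-12,0],[-6,-15.1,0],[-6,-15.1,0]],"spin":[0.14,0.28,0.42,0.56,0.7],"jaw":[25,25,25,25,25]}' >/dev/null
python3 -m handwheel '{"offset":[[0,0,0],[0,0,0],[0,0,0],[0,0,0],[0,0,0]],"spin":[0.14,0.28,0.42,0.56,0.7],"jaw":[25,25,25,25,25]}' >/dev/null
python3 -m handwheel '{"offset":[[0,0,3],[0,0,6],[0,0,9],[0,0,9],[0,0,9]],"spin":[0,0,0,0,0],"jaw":[25,25,25,25,25]}'
python3 - <<'E'
from h import *
from rig import capture
s=capture("scene");t=capture("top")
r=[cv2.resize(c["img"][b:b+90,a:a+100,::-1],(400,360),interpolation=cv2.INTER_CUBIC) for c,a,b in((t,180,215),(s,160,190))]
cv2.imwrite("pics/g9.png",np.hstack(r))
E
```

```text
time: 27.4
ee_pos: [0.417, 0.2825, 0.079]
eef_rot: [0.764, -0.645, 0.0, 0.0]
contact_force: [1.0, 0.9, 1.3]
opening: 0.897
finger_force: 0.0
```

View pics/g9.png

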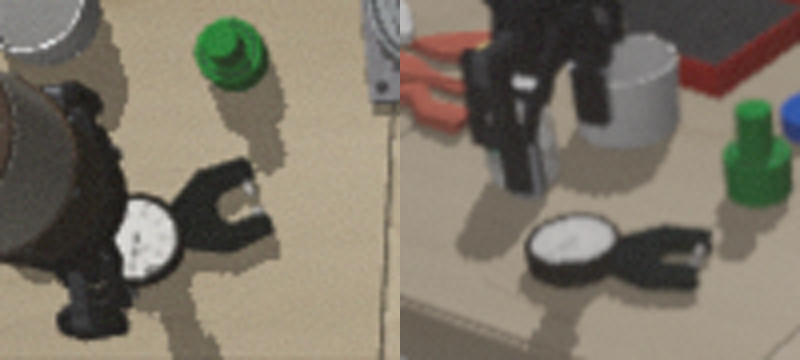

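Fingers straddle the dial case with the bottle clear; I'll descend and grip.

```bash

python3 -m handwheel '{"offset":[[0,0,2],[0,0,4],[0,0,5.5],[0,0,6],[0,0,6]],"spin":[0,0,0,0,0],"jaw":[25,25,25,25,25]}' | grep -E "ee_pos|cont"
python3 -m handwheel '{"offset":[[0,0,0],[0,0,0],[0,0,0],[0,0,0],[0,0,0]],"spin":[0,0,0,0,0],"jaw":[60,100,140,140,140]}'| grep -E "ee_pos|cont|open|fing"
python3 -m handwheel '{"offset":[[0,0,0],[0,0,0],[0,0,-1],[0,0,-5],[0,0,-9]],"spin":[0,0,0,0,0],"jaw":[140,140,140,140,140]}'| grep -E "ee_pos|cont|open|fing"
```

```text
ee_pos: [0.4165, 0.2836, 0.0194]
contact_force: [-0.5, -0.5, 0.3]
ee_pos: [0.4167, 0.2839, 0.0207]
contact_force: [-0.8, -0.6, 6.8]
opening: 0.646
finger_force: 61.8
ee_pos: [0.4155, 0.2826, 0.1099]
contact_force: [1.6, 0.2, -2.1]
opening: 0.644
finger_force: 64.1
```

```bash

python3 -m handwheel '{"offset":[[0,0,-3],[2,-0.7,-6],[6,-2,-6],[10,-3.3,-6],[14,-4.7,-6]],"spin":[0,0,0,0,0],"jaw":[140,140,140,140,140]}' >/dev/null
python3 -m handwheel '{"offset":[[4,-1.3,0],[8,-2.7,0],[12,-4,0],[16,-5.4,0],[18.1,-6.1,0]],"spin":[0,0,0,0.02,0.045],"jaw":[140,140,140,140,140]}' | grep -E "ee_pos|rot|cont|open"
python3 -m handwheel '{"offset":[[0,0,3],[0,0,7],[0,0,11],[0,0,13],[0,0,13.5]],"spin":[0,0,0,0,0],"jaw":[140,140,140,140,140]}' | grep -E "ee_pos|rot|cont|open"
python3 -m handwheel '{"offset":[[0,0,0.3],[0,0,0.5],[0,0,0.5]],"spin":[0,0,0],"jaw":[140,140,140]}' | grep -E "ee_pos|rot|cont|open"
```

```text
ee_pos: [0.5778, -0.0175, 0.1694]
eef_rot: [0.749, -0.663, 0.0, -0.0]
contact_force: [-0.4, 0.7, -1.9]
opening: 0.645
ee_pos: [0.5749, -0.0153, 0.0315]
eef_rot: [0.75, -0.661, -0.002, 0.002]
contact_force: [-0.3, 0.3, -1.5]
opening: 0.641
ee_pos: [0.5779, -0.0145, 0.0302]
eef_rot: [0.75, -0.661, 0.001, -0.001]
contact_force: [-0.8, -0.7, -1.9]
opening: 0.645
```

```bash

python3 -m handwheel '{"offset":[[0,0,0.1],[0,0,0.2],[0,0,0.2]],"spin":[0,0,0],"jaw":[140,140,140]}' | grep -E "ee_pos|rot|cont|open"
python3 -m handwheel '{"offset":[[0,0,0],[0,0,0],[0,0,-3],[0,0,-8],[0,0,-13]],"spin":[0,0,0,0,0],"jaw":[25,25,25,25,25]}' | grep -E "ee_pos|cont|open"
python3 -m handwheel '{"offset":[[-4.5,0,0],[-9,0,0],[-13.5,0,0],[-18,1,0],[-22.5,2,0]],"spin":[0,0,0,0,0],"jaw":[25,25,25,25,25]}'>/dev/null
python3 -m handwheel '{"offset":[[-4.5,1,0],[-9,2,0],[-9,2,0]],"spin":[0,0,0],"jaw":[25,25,25]}' | grep -E "ee_pos|cont"
python3 - <<'E'
from h import *
from rig import capture
s=capture("scene");t=capture("top");pickle.dump(t,open("top9.pkl","wb"));pickle.dump(s,open("s9.pkl","wb"))
cv2.imwrite("pics/f9.png",np.vstack([cv2.resize(c["img"][b:b+75,a:a+165,::-1],(660,300),interpolation=cv2.INTER_CUBIC) for c,a,b in((t,260,175),(s,275,205))]))
E
```

```text
ee_pos: [0.5778, -0.0145, 0.0288]
eef_rot: [0.75, -0.661, 0.001, -0.001]
contact_force: [-2.7, -0.3, 5.6]
opening: 0.646
ee_pos: [0.5765, -0.015, 0.1576]
contact_force: [1.0, -1.0, 0.4]
opening: 0.9
ee_pos: [0.4965, 0.2974, 0.157]
contact_force: [0.9, -0.4, -0.2]
```

View pics/f9.png

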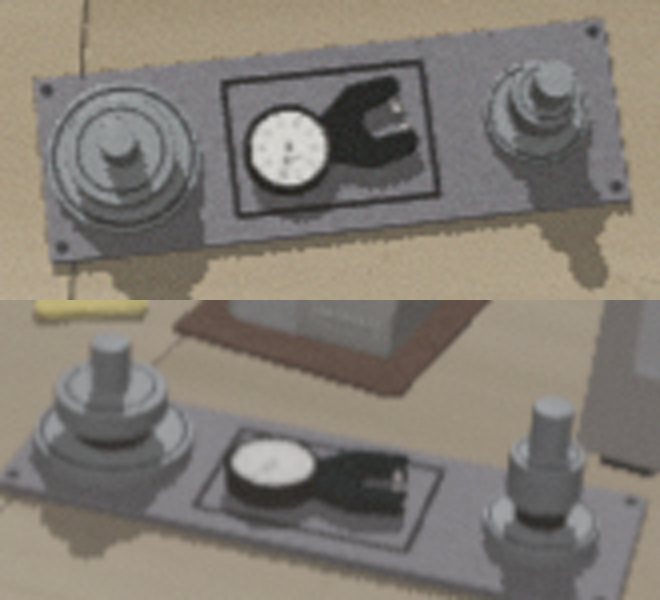

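The frame lines sit at x≈236 and 429 (crop), the dial's left edge at 244 and the fork's end at 418, so the gauge is inside and centred to about 1 mm. I'm unsure about the wide weight's x, so I'll check it numerically.

```bash
python3 - <<'E'
from h import *
t=pickle.load(open("top9.pkl","rb"));s=pickle.load(open("s9.pkl","rb"))
np.set_printoptions(linewidth=200)
for z,r in((.086,.012),(.068,.012),(.054,.035),(.036,.035),(.02,.05)):
  for x in(.5705,):
    P=[[x,.0908,z],[x+r,.0908,z],[x-r,.0908,z],[x,.0908+r,z],[x,.0908-r,z]]
    print(z,proj(t,P).round(1).tolist())
g=cv2.cvtColor(t["img"],cv2.COLOR_RGB2GRAY)
print("cols",np.arange(280,302));
for v in range(192,236):print(v,g[v,280:302])
E
```

```text
0.086 [[289.1, 208.6], [289.1, 203.9], [289.0, 213.4], [284.1, 208.6], [294.0, 208.7]]
0.068 [[289.6, 210.4], [289.6, 205.8], [289.5, 215.2], [284.7, 210.4], [294.4, 210.5]]
0.054 [[290.0, 211.8], [290.2, 198.3], [289.8, 225.4], [276.0, 211.8], [303.9, 211.8]]
0.036 [[290.5, 213.5], [290.7, 200.2], [290.3, 226.9], [276.7, 213.5], [304.2, 213.5]]
0.02 [[290.9, 215.0], [291.2, 196.3], [290.6, 234.0], [271.5, 214.9], [310.2, 215.0]]
cols [280 281 282 283 284 285 286 287 288 289 290 291 292 293 294 295 296 297 298 299 300 301]
192 [ 96 136 150 148 147 127 133 125 134 135 146 139 146 136 129 130 125 125 130 134 125 126]
193 [ 96 128 135 132 131 126 130 125 127 125 130 130 129 125 131 129 127 129 121 123 124 129]
194 [101 117 131 130 127 130 130 127 124 125 125 126 129 124 125 130 131 129 124 120 129 122]
195 [122 125 133 129 133 129 128 128 136 139 138 137 136 133 131 133 130 127 119 122 126 125]
196 [123 128 131 133 157 151 147 141 143 134 125 128 126 137 143 144 138 139 129 129 130 128]
197 [121 132 150 143 145 122 111  87  81  83  79  84  89  88  94  98 118 143 141 137 131 126]
198 [15
[... 2798 characters left out ...]
7  95  82  64]
228 [107  70  75  92  96  95 101  99  96  99  94 101  99 101 105  94  97  92  80  65  74  89]
229 [136 100  73  67  64  76  93  97 103  94 100  97  97  95  95  87  82  64  61  70  85  85]
230 [ 98 107  96  82  65  61  59  62  64  74  78  76  78  75  64  63  75  75  88  90  92  80]
231 [83 89 86 92 96 91 87 84 72 68 69 67 75 71 84 92 93 95 78 75 76 79]
232 [79 81 81 86 79 81 86 91 96 96 97 95 98 95 93 83 75 75 82 85 83 90]
233 [93 88 82 80 84 83 83 83 78 81 80 75 76 80 81 80 82 86 81 89 86 83]
234 [119  91  82  84  88  87  87  88  82  81  84  80  86  81  84  80  83  81  89  85  87  87]
235 [125 120  98  87  82  89  85  85  82  83  81  83  86  84  83  82  86  81  87  83  82  85]
```

```bash
cat >> h.py <<'E'
def line(c,u0,r0,z,w=.0035,k=120):
    "fit circle to the dark turned line (darkest sample within r0 +- w), reweighted about the last centre"
    from scipy.ndimage import map_coordinates as mc
    from scipy.optimize import least_squares
    g=cv2.cvtColor(c["img"],cv2.COLOR_RGB2GRAY).astype(float); f=np.array([*u0,r0])
    for _ in range(8):
        rr=np.arange(f[2]-w,f[2]+w,.0002);P=[]
        for a in np.linspace(0,2*np.pi,k,endpoint=False):
            q=np.c_[f[0]+rr*np.cos(a),f[1]+rr*np.sin(a),np.full(len(rr),z)];uv=proj(c,q)
            P.append(q[mc(g,[uv[:,1],uv[:,0]],order=1).argmin(),:2])
        P=np.array(P); f=least_squares(lambda p:np.hypot(*(P-p[:2]).T)-p[2],f,loss="soft_l1",f_scale=.0005).x
    e=np.hypot(*(P-f[:2]).T)-f[2]; return f.round(4),"mad %.1f mm"%(1e3*np.median(abs(e)))
E
python3 - <<'E'
from h import *
L=lambda n:pickle.load(open(n,"rb"))
for n in("top.pkl","top3.pkl"):
    print(n,"L",line(L(n),(.572,.091),.044,.02),"S",line(L(n),(.604,-.1765),.0285,.02))
for n in("scene.pkl","s3.pkl"): print(n,"L",line(L(n),(.567,.089),.044,.02),"S",line(L(n),(.600,-.177),.0285,.02))
t,s=L("top9.pkl"),L("s9.pkl")
for r in (.025,.027,.029): print("wide",line(t,(.57,.091),r,.054,.003),line(s,(.566,.09),r,.054,.003))
E
```

```text
top.pkl L (array([0.574, 0.092, 0.045]), 'mad 0.3 mm') S (array([ 0.6011, -0.1766,  0.0335]), 'mad 0.7 mm')
top3.pkl L (array([0.574, 0.092, 0.045]), 'mad 0.3 mm') S (array([ 0.6012, -0.1766,  0.0336]), 'mad 0.7 mm')
scene.pkl L (array([0.5615, 0.0874, 0.0523]), 'mad 2.9 mm') S (array([ 0.5939, -0.1716,  0.0414]), 'mad 2.4 mm')
s3.pkl L (array([0.5502, 0.0821, 0.0466]), 'mad 2.0 mm') S (array([ 0.5928, -0.1719,  0.0421]), 'mad 2.0 mm')
wide (array([0.5698, 0.0918, 0.0269]), 'mad 0.4 mm') (array([0.5653, 0.0909, 0.0265]), 'mad 1.0 mm')
wide (array([0.5698, 0.0918, 0.0269]), 'mad 0.4 mm') (array([0.5653, 0.0909, 0.0265]), 'mad 1.0 mm')
wide (array([0.5698, 0.0918, 0.0269]), 'mad 0.4 mm') (array([0.5653, 0.0909, 0.0265]), 'mad 1.0 mm')
```

The line fit (0.3 mm residual) puts the large platen at (.574,.092) and the weight at (.5698,.0918). My earlier nudge relied on a contaminated fit, so I'll take the weight off, shift the button about +4.4 mm in x, and put the weight back +4.2 mm.

```bash

python3 -m handwheel '{"offset":[[0,0,0],[0,0,0],[0,0,0],[0,0,0],[0,0,0]],"spin":[-0.145,-0.29,-0.435,-0.58,-0.725],"jaw":[110,110,110,110,110]}'>/dev/null
python3 -m handwheel '{"offset":[[0,0,-2],[0,0,-2],[0,0,-2],[0,0,-2],[0,0,-2]],"spin":[-0.145,-0.29,-0.435,-0.58,-0.72],"jaw":[110,110,110,110,110]}' >/dev/null
python3 -m handwheel '{"offset":[[0,0,0],[0,0,0],[0,0,0],[0,0,0]],"spin":[0,0,0,0],"jaw":[110,110,110,110]}' 
python3 - <<'E'
from rig import observe
import numpy as np
from h import *
print(observe()["ee_pos"],observe()["q"])
t=pickle.load(open("top9.pkl","rb"))
for ce,a,m in blobs(t,(315,195,350,230),lambda a:(a.min(2)>150)&(a.max(2)-a.min(2)<32),60): print("dial",ce,a,onz(t,ce,.026))
E
```

```text
time: 33.9
ee_pos: [0.4979, 0.2924, 0.1768]
eef_rot: [1.0, -0.001, -0.0, 0.0]
contact_force: [-0.1, 0.3, 0.8]
opening: 0.564
finger_force: 0.0
[0.49785494 0.29238667 0.1767931 ] [ 8.11447826e-01  3.62238749e-01 -2.09811431e-01 -2.83812100e-05
 -9.98800593e-01  7.57910615e-01]
dial [331.50787402 211.54724409] 254 [[ 0.57838521 -0.01407694]]
```

```bash

python3 -m handwheel '{"offset":[[1.7,4.6,0],[3.4,9.2,0],[5.1,13.8,0],[7.1,20.1,0],[7.1,20.1,0]],"spin":[0,0,0,0,0],"jaw":[110,110,110,110,110]}'>/dev/null
python3 -m handwheel '{"offset":[[0,0,0],[0,0,4],[0,0,8],[0,0,10],[0,0,10]],"spin":[0,0,0,0,0],"jaw":[110,110,110,110,110]}'| grep -E "ee_pos|cont"
python3 -m handwheel '{"offset":[[0,0,0],[0,0,0],[0,0,0],[0,0,0],[0,0,0]],"spin":[0,0,0,0,0],"jaw":[170,220,220,220,220]}'| grep -E "ee_pos|cont|open|fing"
python3 -m handwheel '{"offset":[[0,0,0],[0,0,0],[0,0,-1],[0,0,-5],[0,0,-8]],"spin":[0,0,0,0,0],"jaw":[220,220,220,220,220]}'| grep -E "ee_pos|cont|open|fing"
```

```text
ee_pos: [0.5664, 0.0921, 0.0736]
contact_force: [0.4, 0.6, -0.7]
ee_pos: [0.5699, 0.0923, 0.0785]
contact_force: [-0.7, 1.3, 5.7]
opening: 0.257
finger_force: 59.3
ee_pos: [0.5675, 0.0912, 0.1566]
contact_force: [1.3, 0.4, -5.8]
opening: 0.255
finger_force: 60.3
```

```bash

python3 -m handwheel '{"offset":[[-4,0,0],[-8,0,0],[-12,0,0],[-14,0,0],[-14,0,0]],"spin":[0,0,0,0,0],"jaw":[220,220,220,220,220]}'>/dev/null
python3 -m handwheel '{"offset":[[0,0,4],[0,0,8],[0,0,10.5],[0,0,11.3],[0,0,11.4]],"spin":[0,0,0,0,0],"jaw":[220,220,220,220,220]}'| grep -E "ee_pos|cont"
python3 -m handwheel '{"offset":[[0,0,0.1],[0,0,0.2],[0,0,0.2]],"spin":[0,0,0],"jaw":[220,220,220]}'| grep -E "ee_pos|cont"
python3 -m handwheel '{"offset":[[0,0,0],[0,0,0],[0,0,-3],[0,0,-6],[0,0,-9]],"spin":[0,0,0,0,0],"jaw":[110,110,100,80,60]}'| grep -E "ee_pos|cont|open"
python3 -m handwheel '{"offset":[[4,0,0],[8,0,0],[12,0,0],[13.9,0,0],[13.9,0,0]],"spin":[0,0,0,0,0],"jaw":[60,60,60,60,60]}'| grep -E "ee_pos|cont|open"
```

```text
ee_pos: [0.4284, 0.0909, 0.0425]
contact_force: [1.1, 0.3, -5.5]
ee_pos: [0.4299, 0.0921, 0.0421]
contact_force: [-1.0, -2.4, 4.1]
ee_pos: [0.4291, 0.0919, 0.1321]
contact_force: [0.5, 1.4, -0.3]
opening: 0.764
ee_pos: [0.5705, 0.0919, 0.1305]
contact_force: [-0.9, 0.4, 0.1]
opening: 0.767
```

```bash

python3 -m handwheel '{"offset":[[0,0,0],[0,0,4],[0,0,8],[0,0,9.1],[0,0,9.1]],"spin":[0,0,0,0,0],"jaw":[60,60,60,60,60]}'| grep -E "ee_pos|cont"
python3 -m handwheel '{"offset":[[0,0,0],[0,0,0],[0,0,0],[0,0,0],[0,0,0]],"spin":[0,0,0,0,0],"jaw":[120,180,180,180,180]}'| grep -E "ee_pos|cont|open"
python3 -m handwheel '{"offset":[[0,0,-0.4],[0.45,-0.08,-0.4],[0.45,-0.08,-0.4],[0.45,-0.08,0],[0.45,-0.08,0]],"spin":[0,0,0,0,0],"jaw":[180,180,180,180,180]}'| grep -E "ee_pos|cont"
python3 -m handwheel '{"offset":[[0,0,0],[0,0,0],[0,0,-3],[0,0,-7],[0,0,-9]],"spin":[0,0,0,0,0],"jaw":[60,60,60,60,60]}' | grep -E "ee_pos|cont"
python3 -m handwheel '{"offset":[[-2,4.5,0],[-4,9,0],[-6,13.5,0],[-8,18,0],[-10,22,0]],"spin":[0,0,0,0,0],"jaw":[60,60,60,60,60]}' >/dev/null
python3 -m handwheel '{"offset":[[-2,4,0],[-4,8,0],[-4,12,0],[-4,12,0]],"spin":[0,0,0,0],"jaw":[60,60,60,60]}' | grep -E "ee_pos|cont"
python3 - <<'E'
from h import *
from rig import capture
t=capture("top");pickle.dump(t,open("top10.pkl","wb"))
print("plL",line(t,(.574,.092),.045,.02))
g=cv2.cvtColor(t["img"],cv2.COLOR_RGB2GRAY)
for ce,a,m in blobs(t,(272,195,310,232),lambda a:a.max(2)<70,60):
    p=np.argwhere(m)[:,::-1]+[272,195]; print("btn",ce,a,onz(t,ce,.028),p.min(0),p.max(0))
P=[.574,.092]; print("predicted rim top/bottom v, l/r u:",proj(t,[[P[0]+.024,P[1],.036],[P[0]-.024,P[1],.020],[P[0],P[1]+.024,.036],[P[0],P[1]-.024,.036]]).round(1).tolist())
print("disc parked",line(t,(.43,.092),.027,.018,.003))
E
```

```text
ee_pos: [0.5662, 0.0913, 0.0387]
contact_force: [-0.4, 0.3, -0.4]
ee_pos: [0.5692, 0.0924, 0.0424]
contact_force: [-1.7, 1.2, 6.9]
opening: 0.519
ee_pos: [0.5731, 0.0927, 0.0424]
contact_force: [-3.6, 0.4, 15.7]
ee_pos: [0.5735, 0.0928, 0.1322]
contact_force: [0.6, -0.2, 1.1]
ee_pos: [0.4316, -0.251, 0.1293]
contact_force: [0.3, 0.3, -0.5]
plL (array([0.574, 0.092, 0.045]), 'mad 0.3 mm')
btn [289.96641791 212.5858209 ] 268 [[0.57491404 0.0926712 ]] [281 204] [299 222]
predicted rim top/bottom v, l/r u: [[290.1, 203.1], [290.3, 222.7], [280.6, 212.2], [299.4, 212.2]]
disc parked (array([0.4296, 0.0925, 0.0269]), 'mad 0.4 mm')
```

Button now within 1 mm of the platen centre. Return the wide weight.

```bash

python3 -m handwheel '{"offset":[[0,-4.7,0],[0,-9.4,0],[0,-14.1,0],[-0.2,-18.8,0],[-0.3,-23.5,0]],"spin":[0,0,0,0,0],"jaw":[110,110,110,110,110]}' >/dev/null
python3 -m handwheel '{"offset":[[0,-4.7,0],[0,-9.4,0],[0,-10.4,0],[0,-10.4,4],[0,-10.4,4]],"spin":[0,0,0,0,0],"jaw":[110,110,110,110,110]}' | grep -E "ee_pos|cont"
python3 -m handwheel '{"offset":[[0,0,2],[0,0,4],[0,0,4.9],[0,0,4.9]],"spin":[0,0,0,0],"jaw":[110,110,110,110]}' | grep -E "ee_pos|cont"
python3 -m handwheel '{"offset":[[0,0,0],[0,0,0],[0,0,0],[0,0,0],[0,0,0]],"spin":[0,0,0,0,0],"jaw":[170,220,220,220,220]}'| grep -E "ee_pos|cont|open|fing"
python3 -m handwheel '{"offset":[[0,0,0],[0,0,-3],[0,0,-7],[0,0,-11],[0,0,-11]],"spin":[0,0,0,0,0],"jaw":[220,220,220,220,220]}'| grep -E "ee_pos|cont|open|fing"
python3 -m handwheel '{"offset":[[4,0,0],[8,0,0],[12,0,0],[14.4,0,0],[14.4,0,0]],"spin":[0,0,0,0,0],"jaw":[220,220,220,220,220]}'| grep -E "ee_pos|cont|open|fing"
```

```text
ee_pos: [0.4256, 0.0907, 0.0863]
contact_force: [-0.5, -1.0, 0.4]
ee_pos: [0.4287, 0.0908, 0.0404]
contact_force: [-0.3, 0.1, 0.9]
ee_pos: [0.43, 0.0919, 0.0421]
contact_force: [-0.8, 0.5, 6.5]
opening: 0.259
finger_force: 59.3
ee_pos: [0.432, 0.0929, 0.1555]
contact_force: [1.8, 1.3, -6.1]
opening: 0.257
finger_force: 61.0
ee_pos: [0.575, 0.0912, 0.1476]
contact_force: [-0.2, -0.5, -7.0]
opening: 0.258
finger_force: 60.9
```

```bash

python3 -m handwheel '{"offset":[[0,0,3],[0,0,6],[0,0,7],[0,0,7.1],[0,0,7.1]],"spin":[0,0,0,0,0],"jaw":[220,220,220,220,220]}'| grep -E "ee_pos|cont"
python3 -m handwheel '{"offset":[[0,0,0.1],[0,0,0.2],[0,0,0.3],[0,0,0.3]],"spin":[0,0,0,0],"jaw":[220,220,220,220]}'| grep -E "ee_pos|cont"
python3 -m handwheel '{"offset":[[0,0,0],[0,0,0],[0,0,-3],[0,0,-6],[0,0,-9]],"spin":[0,0,0,0,0],"jaw":[110,110,110,110,110]}' | grep -E "ee_pos|cont"
python3 -m handwheel '{"offset":[[-2,-4.5,0],[-4,-9,0],[-6,-13.5,0],[-8,-18,0],[-8,-20,0]],"spin":[0,0,0,0,0],"jaw":[25,25,25,25,25]}' >/dev/null
python3 -m handwheel '{"offset":[[0,0,0],[0,0,0],[0,0,0],[0,0,0],[0,0,0]],"spin":[0.14,0.28,0.42,0.56,0.70],"jaw":[25,25,25,25,25]}' >/dev/null
python3 -m handwheel '{"offset":[[0,0,0],[0,0,0],[0,0,0],[0,0,0],[0,0,0]],"spin":[0.14,0.28,0.42,0.56,0.745],"jaw":[25,25,25,25,25]}'| grep -E "ee_pos|cont|rot|time"
python3 - <<'E'
from h import *
from rig import capture
t=capture("top");pickle.dump(t,open("top11.pkl","wb"));s=capture("scene");pickle.dump(s,open("s11.pkl","wb"))
print("plL",line(t,(.574,.092),.045,.02),"disc",line(t,(.573,.092),.027,.054,.003),line(s,(.569,.091),.027,.054,.003))
for ce,a,m in blobs(t,(315,195,350,230),lambda a:(a.min(2)>150)&(a.max(2)-a.min(2)<32),60): print("dial",ce,onz(t,ce,.026))
# gauge outline about the dial, in board axes; frame line about its own centre
b=np.radians(6.6);y=np.array([-np.sin(b),np.cos(b)]);x=np.array([y[1],-y[0]]);C=np.array([.5894,-.0423])
for ce,a,m in blobs(t,(308,180,378,238),lambda a:a.max(2)<75,60):
    p=np.argwhere(m)[:,::-1]+[308,180];
    for z in(.008,.02):
        v=(onz(t,p,z)-C)*1000; print(a,z,"x %.1f %.1f y %.1f %.1f"%((v@x).min(),(v@x).max(),(v@y).min(),(v@y).max()))
E
```

```text
ee_pos: [0.5722, 0.0913, 0.0789]
contact_force: [0.3, 0.7, -6.6]
ee_pos: [0.5732, 0.0914, 0.0782]
contact_force: [-4.6, 0.4, 4.4]
ee_pos: [0.574, 0.0916, 0.1681]
contact_force: [0.6, -0.3, 0.1]
time: 46.95
ee_pos: [0.4942, 0.2915, 0.167]
eef_rot: [0.76, -0.65, 0.0, -0.001]
contact_force: [1.1, 0.1, -0.7]
plL (array([0.5741, 0.092 , 0.0449]), 'mad 0.5 mm') disc (array([0.5732, 0.092 , 0.0268]), 'mad 0.4 mm') (array([0.569 , 0.0916, 0.0263]), 'mad 0.8 mm')
dial [331.50980392 211.54901961] [[ 0.57838051 -0.0140819 ]]
201 0.008 x -47.7 46.9 y -67.4 66.9
201 0.02 x -50.2 43.4 y -65.8 67.1
433 0.008 x -35.1 36.9 y -56.5 57.1
433 0.02 x -37.7 33.6 y -55.1 57.4
```

```bash
python3 -c "
from rig import job_done; print(job_done())"
```

```text
the job is handed in; nothing more can be done
None
```

Job handed in at about 47 s of the 118 s allowed: by my camera measurements the large stack is within about 1 mm of centre, the small stack within about 2 mm, and the gauge lies dial up inside the frame within about 1–3 mm; I had to re-centre the large stack after setting the gauge, and the verdict was not shown.

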